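# Check that a washed chopping board is dry with a contact moisture meter

## Task

Check whether the washed chopping board on the sloping drying rest is dry: on the grey moisture meter press the green key all the way in and let it up, then the blue key the same way, leaving the red key alone. Then take the orange probe out of its dock and hold its sprung brass tip inside the blue ring of the sticker on the board, square to the sloping board (not upright), pressed lightly so that the tip is pushed about half way in; finish while holding it there, still, in the gripper. Do not knock the tub, timer, salt shaker or mug.

Things in the scene. Friction and masses are not known exactly. Their poses are not given: they have to be found in the camera images.
- board_rest: Fixed sloping drying rest of pale wood with the brown wooden chopping board (230 mm up the slope, 300 mm across, 22 mm thick) fixed on it. Origin on the worktop under the middle. Its x axis points level, up-slope (away from the robot), y along the level width of the board, z up. The board rises 18 degrees (0.314 rad) towards +x; its face is 43 mm high at the near edge, 114 mm at the far.
- board_face (a point): Centre of the board's upper face, 79 mm above the worktop. Its z axis is square to the face (leaning 18 degrees from vertical, towards the robot's side), y level across the board, x up the slope.
- spot_mark (a point): Centre of the round white paper sticker (26 mm across, under 1 mm thick, with a blue ring of 17 mm inner and 23 mm outer diameter and a black dot in the middle) on the upper face of the board; it lies half-way up the slope, at most 80 mm to one side of the middle. The point lies on the board's face. Its axes are those of the rest, not tilted.
- key_green_top (a point): Centre of the top of the green key (24 mm across, in a black round collar 40 mm across) of the grey meter; about 53 mm above the worktop, z up. The three keys (green, blue, red) stand in a row along the meter's y axis, 46 mm apart, at 74, 28 and -18 mm from its middle (+ to the left), in any order.
- key_blue_top (a point): The same for the blue key.
- key_red_top (a point): The same for the red key, which must not be pressed.
- key_green (a joint): How far the green key is pressed, m: 0 up, 0.006 fully down. A spring returns it; about 1 N starts it and 4 N takes it fully down. It counts as pressed from 0.004 and as let up below 0.002.
- key_blue (a joint): The same for the blue key.
- key_red (a joint): The same for the red key.
- meter: Fixed flat grey case of the moisture meter with black rubber ends and a small display, 64 mm (x) by 221 mm (y), 33 mm high without the keys; keys at its left, display at its right. Origin at the centre of its underside; z up, x away from the robot.
- dock: Fixed black dock: block 56 x 56 mm, 70 mm high, on a foot 84 x 84 x 9 mm, with an upright round hole 17 mm wide from the top, in which the probe stands. Origin at the centre of its underside, z up.
- probe_grip (a point): Middle of the probe's orange handle (square bar 24 x 24 mm, 80 mm long). z runs along the probe from tip to handle, x and y square to the handle's flat sides. The end of the tip, when out, lies 98 mm from here along -z. In the dock the probe stands upright, handle resting on the dock's top, this point 110 mm above the worktop; it comes out after rising 60 mm.
- probe: The loose contact probe, 138 mm long, about 0.09 kg: orange handle, below it a steel sleeve (12 mm thick, 42 mm long) and the brass sprung tip. Origin at the end of the tip when the tip is out, axes as for probe_grip.
- probe_tip (a point): End of the sprung brass tip (8 mm across); moves with the tip.
- plunger (a joint): How far the sprung tip is pushed in, m: 0 out, 0.012 fully in. The spring gives about 0.9 N at first and 0.3 N more for each mm (2.7 N half way, 4.5 N at the end of travel, after which it is rigid).
- yoghurt_tub: Loose white and green yoghurt tub, 72 mm across, 71 mm high, bystander. Origin at its underside.
- timer: Loose round kitchen timer, red top, 63 mm across, 53 mm high, bystander. Origin at its underside.
- salt: Loose salt shaker, grey top and clear body, 44 mm across, 90 mm high, bystander. Origin at its underside.
- cup: Loose white mug of dark coffee, 80 mm across, 120 mm with its handle, 101 mm high, bystander. Origin at its underside.
Things that resemble listed ones, but are neither listed nor needed, are in the scene too. Several things have the shape of the probe; the one meant has the colours described above.

How it is judged:
By the outcome, as a careful person would: the job done as asked, in the order asked, and still so for the second after the job is handed in, while the arm keeps its last pose, push and grip.
It also fails if it takes over 58 s, if anything falls off the work surface, if the arm or the gripper's body presses on something with over 40 N, if the wrist force passes 120 N, or if a joint passes its speed limit or range.

## Robot

A 6-joint arm with a two-finger parallel gripper is mounted at the origin on a cart in front of the work surface, level with it; the furniture and walls round the work are solid. World frame = base frame: x ahead of the robot, y to its left, z up, the work surface at z = 0. Lengths are in m, angles in rad, forces in N, time in s.
With the tool pointing down it reaches from about 0.35 to 0.85 m from the base axis. Payload 8.1 kg.
Tool frame: the origin (TCP) lies between the finger pads; the fingertips stand 11 mm ahead of it and the grasp point (between the pads) lies 8 mm behind it (tips_ahead is the z of the fingertips in the tool frame, in m); z points along the fingers, y is the line along which they close (so a half turn about z gives the same grasp; the last joint's range is limited). The gripper opens to 93 mm and grips with 3 to 60 N. Pads are 15 mm wide; open, the fingers measure 128 mm over their backs; the gripper's body (75 mm by 188 mm) begins 65 mm behind the grasp point.
Start: joints at [1.178, 0.13, 1.488, -0, 1.523, -0.085], TCP at [0.182, 0.572, 0.196] pointing down, gripper open.
Joint ranges: [-2.96, 2.96], [-0.89, 2.26], [0.02, 2.5], [-1.34, 4.48], [0, 2.73], [-2.66, 2.66]. Speed limits (rad/s): [2.39, 2.39, 2.79, 3.14, 3.14, 3.14].

## Interface

Orientations are given as a rotation vector (axis times angle).
In Python, from plant import read_state, read_camera, close_job, tips_ahead gives the robot as it stands. The module is installed in compiled form; this text tells all that it offers.
- The arm moves only by the tool move_arm, never from a script. Its argument "plan" is a list of rows, each a list of 7 numbers: the turn, a rotation vector about the tool's x, y, z in units of 6 degrees (1.0 is 6 degrees), then the shift along the tool's x, y, z in units of 25 mm (1.0 is 25 mm), then the finger opening in mm, from 0 to 93. A call has exactly 10 rows; each row shifts and turns the commanded pose from where the row before left it, along the tool's axes as they then stand; what a row does not reach is not made up. A row lasts 1/10 s, in which the tool goes at most 50 mm and 8.59 degrees, less where a joint would pass 70% of its speed; a pose out of reach is approached as far as the arm can. A call is refused whole if a number of a shift passes 1 or a number of a turn 1, either way. A call with a gripper value outside its range is refused whole. The fingers move at their own pace and stop on an object; "force" is the grip in N (left out, the last holds). Time passes only in rows, so rows that do not move let the fingers close, or fill a call up. It gives the time, the measured TCP pose, the force, the opening and the grip force at its end, in the units of the state.
- read_state(): the state, without advancing time (a new reading comes with each control period).
- read_camera(name): name is "scene" or "top" or "wrist"; returns a dict with "frame" (480x640x3 uint8, red, green, blue), "z_map" (480x640 float32, m along the optical axis (not along the pixel's ray), 0 where there is no reading), "fx", "fy", "cx", "cy" (pixels), "distortion" ([k1, k2, p1, p2, k3] as OpenCV has them; the pictures are not rectified), "rvec" (rotation vector, rad) and "tvec" (3), from world to camera coordinates, as OpenCV has them. Camera axes: x right, y down, z forward; pixel columns grow to the right and rows downward; lengths in m; the calibration is good to about 2 mm. A picture is of the moment at which its call begins.
- close_job(): hands the job in; it is judged then, once.
The state is a dict: "t": time; "q": joint angles; "dq": joint speeds; "joint_torque": joint torques, N m; "tool_pos": TCP position; "orientation": TCP orientation; "force": force on the tool from outside, world axes, zero at the start; "wrist_torque": the same for the moment, N m; "opening": finger opening in m; "gripper_force": force on a finger pad.
Only numpy, scipy, OpenCV 4.12 (cv2) and the standard library are available. Lean on these libraries where they do the work, as an engineer would, in place of code of your own. Each camera call takes 0.05 s, during which the arm holds its last target. There are 200 camera calls.

## Working session

There is one attempt and no reset: what is moved stays moved. The work goes in short steps, Python scripts to look and compute and a tool call to move; the robot and the scene stay as the last step left them, time stands still between calls to the robot, and variables do not carry over. Pictures are saved under pics/ and viewed, at most 10 in all, crops included, and the job is handed in when it is done.

Besides the shell and the picture viewer there is one more tool, called after ">>>" as a command line: name --pt "numbers of a row" for each row, then --argument value for the rest. move_arm: Moves the arm, as the interface text tells. Its arguments: {"type":"object","properties":{"plan":{"type":"array","items":{"type":"array","items":{"type":"number"}}},"force":{"type":"number"}},"required":["plan"]}

```bash
mkdir -p pics; cat > h.py <<'E'
import numpy as np, cv2, pickle
from plant import read_state, read_camera, tips_ahead
from scipy.spatial.transform import Rotation as R
def snap(n):
    d=read_camera(n); pickle.dump(d,open(f'pics/{n}.pkl','wb')); return d
def load(n): return pickle.load(open(f'pics/{n}.pkl','rb'))
def save(im,f): cv2.imwrite(f'pics/{f}',cv2.cvtColor(im,cv2.COLOR_RGB2BGR))
def cam(d):
    K=np.array([[d['fx'],0,d['cx']],[0,d['fy'],d['cy']],[0,0,1]]);return K,np.array(d['distortion']),cv2.Rodrigues(np.array(d['rvec'],float))[0],np.array(d['tvec'],float).ravel()
def ray(d,uv):
    K,D,Rm,t=cam(d); p=cv2.undistortPoints(np.array(uv,float).reshape(-1,1,2),K,D).reshape(-1,2)
    return -Rm.T@t, np.c_[p,np.ones(len(p))]@Rm
def onz(d,uv,z):
    c,v=ray(d,uv); return c+v*((z-c[2])/v[:,2])[:,None]
def depth(d,uv):
    c,v=ray(d,uv); uv=np.array(uv).reshape(-1,2).astype(int); return c+v*d['z_map'][uv[:,1],uv[:,0]][:,None]
def proj(d,P):
    K,D,Rm,t=cam(d); return cv2.projectPoints(np.array(P,float).reshape(-1,3),cv2.Rodrigues(Rm)[0],t,K,D)[0].reshape(-1,2)
E
python3 - <<'E'
from h import *
s=read_state(); print({k:np.round(v,3) for k,v in s.items()}, tips_ahead)
for n in ['top','scene']:
    d=snap(n); save(d['frame'],n+'0.png'); print(n,d['fx'],ray(d,[[320,240]]))
E
```

```text
{'t': np.float64(0.0), 'q': array([ 1.178,  0.131,  1.489, -0.   ,  1.523, -0.085]), 'dq': array([ 0.   , -0.001, -0.   , -0.   ,  0.002,  0.001]), 'joint_torque': array([ 0.0000e+00, -5.5984e+01, -4.9177e+01,  7.7000e-02,  3.6000e-02,
       -0.0000e+00]), 'tool_pos': array([0.182, 0.571, 0.195]), 'orientation': array([-4.810e-01, -3.104e+00,  3.000e-03]), 'force': array([0.487, 0.683, 0.27 ]), 'wrist_torque': array([-0.053,  0.005, -0.002]), 'gripper_force': np.float64(0.0), 'opening': np.float64(0.093)} 0.011
top 481.19706501271855 (array([ 0.3424108 , -0.04651766,  1.08817023]), array([[ 0.18455871,  0.0198246 , -0.98267219]]))
scene 454.63635013151764 (array([0.51136817, 0.83704723, 0.57589158]), array([[ 0.01400349, -0.87483065, -0.48429609]]))
```

View pics/top0.png

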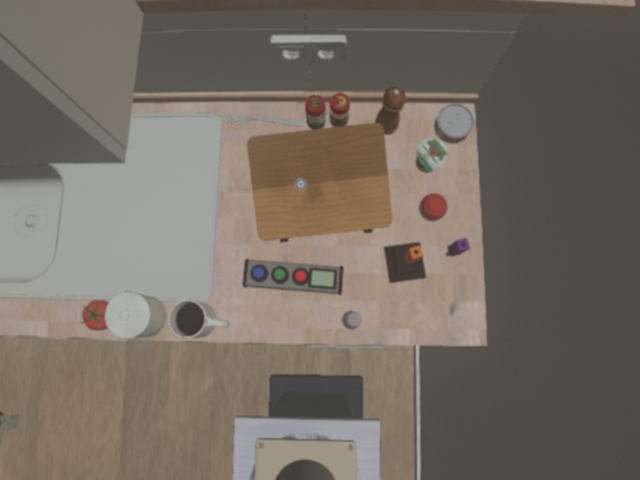

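View pics/scene0.png

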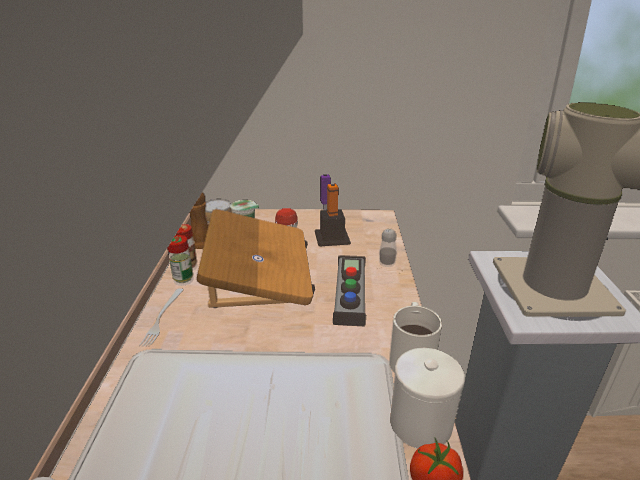

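Top view: the meter lies at (293,277), with keys blue (259,272), green (280,274) and red (301,276). The sticker is at (300,184), and the dock at (405,262) holds an orange handle at (415,252).

There are two probe-shaped candidates: orange at (415,252), and purple at (460,246), which is the lookalike. The orange one stands in the black dock and fits the description. Next I'll measure and confirm in a crop.

```bash
python3 - <<'E'
from h import *
top,sc=load('top'),load('scene')
def blobs(d,lo,hi,roi,amin=15):
    hsv=cv2.cvtColor(d['frame'],cv2.COLOR_RGB2HSV); m=cv2.inRange(hsv,np.array(lo),np.array(hi))
    x0,y0,x1,y1=roi; k=np.zeros_like(m);k[y0:y1,x0:x1]=m[y0:y1,x0:x1]
    n,l,st,c=cv2.connectedComponentsWithStats(k); return [(st[i,4],c[i],st[i,:4]) for i in range(1,n) if st[i,4]>amin]
roi=(240,255,345,300)
for n,lo,hi in [('blue',(105,90,40),(135,255,255)),('green',(50,90,30),(85,255,255)),('red',(0,130,80),(6,255,255))]:
    for a,c,b in blobs(top,lo,hi,roi): print(n,a,c.round(1),b,onz(top,[c],.053).round(4),depth(top,[c]).round(4))
for n,lo,hi in [('blue',(105,90,40),(135,255,255)),('green',(50,90,30),(85,255,255)),('red',(0,130,80),(6,255,255))]:
    for a,c,b in blobs(sc,lo,hi,(330,255,370,315)): print('sc',n,a,c.round(1),onz(sc,[c],.053).round(4),depth(sc,[c]).round(4))
for a,c,b in blobs(top,(105,60,40),(135,255,255),(285,170,320,200),5): print('sticker',a,c,b,onz(top,[c],.079).round(4),depth(top,[c]).round(4))
for a,c,b in blobs(sc,(105,60,40),(135,255,255),(240,245,275,270),5): print('sticker sc',a,c,b,onz(sc,[c],.079).round(4),depth(sc,[c]).round(4))
for a,c,b in blobs(top,(5,150,80),(16,255,255),(385,235,430,285)): print('orange',a,c,b,onz(top,[c],.15).round(4),depth(top,[c]).round(4))
for n,uv in [('salt',(352,320)),('cup',(190,318)),('canister',(130,310)),('timer',(434,206)),('tub',(432,154)),('purple',(460,246)),('cupb',(100,100)),('cupb',(120,155)),('dockc',(388,247)),('dockc',(419,244)),('dockc',(425,277)),('dockc',(391,280)),('bc',(252,136)),('bc',(382,127)),('bc',(388,228)),('bc',(262,237)),('mc',(246,262)),('mc',(342,268)),('mc',(340,292)),('mc',(245,286))]: print(n,uv,depth(top,[uv]).round(3)[0])
a=cv2.resize(top['frame'][225:295,370:480],None,fx=5,fy=5,interpolation=2); b=cv2.resize(sc['frame'][165:255,300:410],None,fx=5,fy=5,interpolation=2)
save(cv2.resize(np.vstack([a[:, :550],b[:, :550]]),(550*600//800,600)),'c1.png')
E
```

```text
blue 92 [258.1 272.1] [253 267  11  11] [[0.4643 0.1079 0.053 ]] [[0.4641 0.1076 0.0548]]
green 67 [279.  273.9] [275 270   9   9] [[0.4611 0.0621 0.053 ]] [[0.4606 0.0616 0.0576]]
red 100 [300.1 275.4] [295 270  11  12] [[0.4585 0.0162 0.053 ]] [[0.4583 0.0161 0.055 ]]
sc blue 98 [349.7 296.3] [[0.4651 0.1173 0.053 ]] [[0.4651 0.1176 0.0532]]
sc green 87 [350.1 282.8] [[0.4624 0.071  0.053 ]] [[0.4623 0.0682 0.0511]]
sc red 87 [350.9 271.1] [[0.459  0.0269 0.053 ]] [[0.4589 0.0256 0.0522]]
sticker sc 8 [254.125 257.5  ] [253 255   4   6] [[0.6637 0.0184 0.079 ]] [[0.6632 0.021  0.0806]]
sticker sc 6 [261.33333333 258.33333333] [260 256   3   5] [[0.648  0.0215 0.079 ]] [[0.6488 0.017  0.0763]]
orange 96 [415.26041667 251.92708333] [410 246  12  13] [[ 0.4968 -0.2158  0.15  ]] [[ 0.4966 -0.2157  0.151 ]]
salt (352, 320) [ 0.364 -0.094  0.088]
cup (190, 318) [0.362 0.25  0.061]
canister (130, 310) [0.374 0.36  0.117]
timer (434, 206) [ 0.616 -0.277  0.055]
tub (432, 154) [ 0.732 -0.273  0.071]
purple (460, 246) [ 0.512 -0.308  0.138]
cupb (100, 100) [0.588 0.211 0.61 ]
cupb (120, 155) [0.548 0.212 0.543]
dockc (388, 247) [ 0.531 -0.18   0.008]
dockc (419, 244) [ 0.527 -0.238  0.071]
dockc (425, 277) [ 0.464 -0.263  0.005]
dockc (391, 280) [ 0.456 -0.186  0.007]
bc (252, 136) [ 0.802  0.144 -0.002]
bc (382, 127) [ 0.777 -0.158  0.111]
bc (388, 228) [ 0.577 -0.181 -0.   ]
bc (262, 237) [0.543 0.103 0.048]
mc (246, 262) [0.489 0.138 0.035]
mc (342, 268) [ 0.478 -0.075  0.033]
mc (340, 292) [ 0.425 -0.071  0.034]
mc (245, 286) [0.436 0.139 0.03 ]
```

View pics/c1.png

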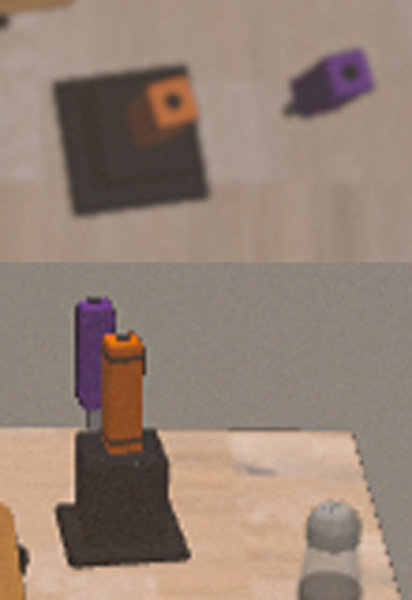

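The crop confirms it: the orange-handled probe stands upright in the black dock, and the purple one stands separately behind it. Next I'll plan the approach over the meter with the fingers closing along x.

```bash
cat >> h.py <<'E'
def sim(rows,s=None):
    s=s or read_state(); p=np.array(s['tool_pos']); r=R.from_rotvec(s['orientation'])
    for w in rows:
        p=p+r.apply(np.array(w[3:6])*.025); r=r*R.from_rotvec(np.radians(6)*np.array(w[:3]))
    return p,r
def go(p,rot=None,s=None):
    """tool-axis shift (units) and turn (units) from the measured pose"""
    s=s or read_state(); r=R.from_rotvec(s['orientation']); d=r.inv().apply(np.array(p)-s['tool_pos'])/.025
    out=[d.round(3)]
    if rot is not None: out.append(((r.inv()*rot).as_rotvec()/np.radians(6)).round(3))
    return out
def down(yaw): # tool down, tool y at angle yaw
    y=np.array([np.cos(yaw),np.sin(yaw),0]); z=np.array([0,0,-1.]); return R.from_matrix(np.c_[np.cross(y,z),y,z])
E
python3 - <<'E'
from h import *
rows=[[0,0,1,-.9,-.2,0,0]]*4+[[0,0,1,-1,.3,0,0]]*6
p,r=sim(rows); print(p,np.degrees(np.arctan2(*r.as_matrix()[[1,0],1])))
rows2=rows+[[0,0,.6,-.9,.1,0,0]]*3+[[0,0,.5,-.9,.2,0,0]]*2+[[0,0,0,-.9,.2,0,0]]*5
p,r=sim(rows2); print(p,np.degrees(np.arctan2(*r.as_matrix()[[1,0],1])))
E
```

```text
[0.37070788 0.41453489 0.19512863] 12.364930626560856
[0.41465611 0.18998297 0.19544585] -4.435055395012064
```

```bash
python3 - <<'E'
from h import *
rows=[[0,0,1,-.6,-.9,0,0]]*4+[[0,0,1,-1,-.1,0,0]]*6
p,r=sim(rows); print(p,np.degrees(np.arctan2(*r.as_matrix()[[1,0],1])))
rows2=rows+[[0,0,.5,-1,.3,0,0]]*5+[[0,0,0,-1,.3,0,0]]*5
p,r=sim(rows2); print(p,np.degrees(np.arctan2(*r.as_matrix()[[1,0],1])))
E
```

```text
[0.26359491 0.33327572 0.19531961] 12.364930626560856
[0.34629509 0.08694086 0.19564624] -2.6350573639124284
```

>>> move_arm --pt "0 0 1 -0.6 -0.9 0 0" --pt "0 0 1 -0.6 -0.9 0 0" --pt "0 0 1 -0.6 -0.9 0 0" --pt "0 0 1 -0.6 -0.9 0 0" --pt "0 0 1 -1 -0.1 0 0" --pt "0 0 1 -1 -0.1 0 0" --pt "0 0 1 -1 -0.1 0 0" --pt "0 0 1 -1 -0.1 0 0" --pt "0 0 1 -1 -0.1 0 0" --pt "0 0 1 -1 -0.1 0 0"

```text
t: 1.1
tool_pos: [0.264, 0.3326, 0.1955]
orientation: [1.975, 2.443, -0.001]
force: [-0.5, -0.1, -0.1]
opening: 0.0174
gripper_force: 0.0
```

>>> move_arm --pt "0 0 0.5 -1 0.65 0 0" --pt "0 0 0.5 -1 0.65 0 0" --pt "0 0 0.5 -1 0.65 0 0" --pt "0 0 0.5 -1 0.65 0 0" --pt "0 0 0.5 -1 0.65 0 0" --pt "0 0 0 -1 0.65 0 0" --pt "0 0 0 -1 0.65 0 0" --pt "0 0 0 -1 0.65 0 0" --pt "0 0 0 -1 0.65 0 0" --pt "0 0 0 0 0 0 0"

```text
t: 2.1
tool_pos: [0.4194, 0.1134, 0.1955]
orientation: [2.275, 2.166, -0.002]
force: [0.7, 0.6, 0.1]
opening: 0.0001
gripper_force: 0.0
```

```bash
python3 - <<'E'
from h import *
d=snap('wrist'); save(d['frame'],'w1.png'); s=read_state(); print(s['tool_pos'],s['q'],ray(d,[[320,240]])); t=snap('top')
hsv=cv2.cvtColor(d['frame'],cv2.COLOR_RGB2HSV)
for n,lo,hi in [('blue',(105,90,40),(135,255,255)),('green',(50,90,30),(85,255,255)),('red',(0,130,80),(6,255,255))]:
    c,l,st,ce=cv2.connectedComponentsWithStats(cv2.inRange(hsv,np.array(lo),np.array(hi)))
    for i in range(1,c):
        if st[i,4]>150: print(n,st[i],ce[i].round(1),onz(d,[ce[i]],.053).round(4)[0],depth(d,[ce[i]]).round(4)[0])
E
```

```text
[0.41866324 0.1148144  0.19551695] [ 1.49486991e-01 -3.33386633e-01  1.92155407e+00 -4.48256573e-05
  1.55434183e+00  1.98519913e-01] (array([0.42221691, 0.18043076, 0.385174  ]), array([[ 0.00288107, -0.24476142, -0.96973174]]))
blue [347 214  23  24 425] [357.8 225.3] [0.4627 0.1102 0.053 ] [0.4625 0.1105 0.0543]
green [345 256  23  23 402] [355.8 267.5] [0.4597 0.0648 0.053 ] [0.4597 0.0648 0.0531]
```

View pics/w1.png

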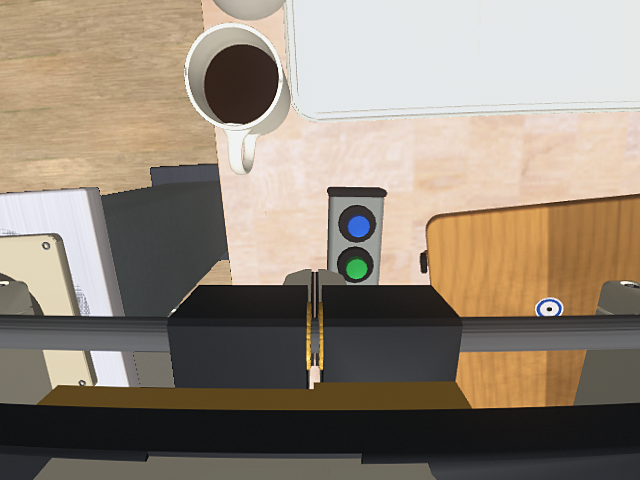

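The wrist view shows the blue key at (358,225), the green key at (356,267), the sticker at (549,309) and the closed fingers ending at (315,275). Next I'll check the collar height and measure the board plane.

```bash
python3 - <<'E'
from h import *
d=load('wrist')
for c in [(357.8,225.3),(355.8,267.5)]:
    a=np.linspace(0,2*np.pi,24,endpoint=False)
    for r in (0,8,11,14,16,18): 
        P=depth(d,[(c[0]+r*np.cos(t),c[1]+r*np.sin(t)) for t in a]); print(r,np.median(P[:,2]).round(4),P[:,2].min().round(4),P[:,2].max().round(4))
hsv=cv2.cvtColor(d['frame'],cv2.COLOR_RGB2HSV)
m=cv2.inRange(hsv,np.array((105,90,40)),np.array((135,255,255))); m[:285]=0;m[335:]=0;m[:,:520]=0
v,u=np.nonzero(m); 
el=cv2.fitEllipse(cv2.convexHull(np.c_[u,v].astype(np.float32))); print('ring',el)
g=[(x,y) for x in range(460,600,8) for y in range(225,312,6) if np.hypot(x-549,y-309)>20]
P=depth(d,g); c=P.mean(0); n=np.linalg.svd(P-c)[2][2]; n*=np.sign(n[2]); print('plane',c,n,'res',np.abs((P-c)@n).max(),'tilt',np.degrees(np.arccos(n[2])),'yaw',np.degrees(np.arctan2(-n[1],-n[0])))
o,w=ray(d,[el[0]]); w=w[0]; print('spot wrist',o+w*(((c-o)@n)/(w@n)))
for nm,uv in (('top',(300.5,184)),('scene',(257.7,258))):
    e=load(nm); o,w=ray(e,[uv]); w=w[0]; print(nm,o+w*(((c-o)@n)/(w@n)))
E
```

```text
0 0.0543 0.0543 0.0543
8 0.0539 0.0521 0.0552
11 0.0518 0.0442 0.0548
14 0.0439 0.0431 0.0454
16 0.0444 0.0429 0.0457
18 0.0435 0.031 0.045
0 0.0531 0.0531 0.0531
8 0.0535 0.0521 0.0556
11 0.0465 0.0424 0.0548
14 0.0441 0.0424 0.0453
16 0.0441 0.0312 0.2318
18 0.0429 0.0317 0.3852
ring ((548.68359375, 308.1778259277344), (18.513338088989258, 24.926912307739258), 86.79093933105469)
plane [0.63035289 0.0644792  0.07143628] [-0.30189096 -0.04054687  0.95247982] res 0.002180112921152573 tilt 17.734203050578362 yaw 7.649598935273616
spot wrist [0.65639504 0.01852418 0.07773412]
top [0.65652041 0.01841569 0.07776923]
scene [0.65626176 0.01808169 0.07767303]
```

```bash
python3 - <<'E'
from h import *
s=read_state(); r=R.from_rotvec(s['orientation']); y=r.as_matrix()[:,1]; print('yaw',np.degrees(np.arctan2(y[1],y[0])))
print(go([.460,.0645,.072],down(-.06)))
E
```

```text
yaw -2.7424211296347334
[array([-1.966,  1.772,  4.939]), array([-0.01 , -0.001,  0.116])]
```

>>> move_arm --pt "0 0 0.1 -0.5 0.45 0.4 0" --pt "0 0 0 -0.5 0.45 0.5 0" --pt "0 0 0 -0.5 0.45 0.6 0" --pt "0 0 0 -0.47 0.42 0.7 0" --pt "0 0 0 0 0 0.8 0" --pt "0 0 0 0 0 0.8 0" --pt "0 0 0 0 0 0.7 0" --pt "0 0 0 0 0 0.44 0" --pt "0 0 0 0 0 0 0" --pt "0 0 0 0 0 0 0"

```text
t: 3.2
tool_pos: [0.4601, 0.065, 0.0729]
orientation: [2.282, 2.159, 0.0]
force: [0.7, 0.3, 0.3]
opening: 0.0009
gripper_force: 0.0
```

>>> move_arm --pt "0 0 0 0 0 0.2 0" --pt "0 0 0 0 0 0.2 0" --pt "0 0 0 0 0 0.1 0" --pt "0 0 0 0 0 0.08 0" --pt "0 0 0 0 0 0.05 0" --pt "0 0 0 0 0 0 0" --pt "0 0 0 0 0 0 0" --pt "0 0 0 0 0 0 0" --pt "0 0 0 0 0 0 0" --pt "0 0 0 0 0 0 0"

```text
t: 4.2
tool_pos: [0.4601, 0.0644, 0.0568]
orientation: [2.283, 2.158, 0.0]
force: [1.2, 1.0, 0.6]
opening: 0.0005
gripper_force: 0.0
```

```bash
python3 - <<'E'
from h import *
d=snap('wrist'); s=read_state(); print(s['force'],s['tool_pos'],s['wrist_torque'])
e=snap('scene')
a=cv2.resize(d['frame'][170:390,200:440],(480,440),interpolation=2); b=cv2.resize(e['frame'][245:325,320:390],(320,366),interpolation=2)
im=np.zeros((440,800,3),np.uint8); im[:,:480]=a; im[:366,480:]=b; save(im,'c2.png')
E
```

```text
[-0.07920183  0.65216589  0.28940396] [0.46007391 0.06446277 0.05675437] [-0.05798496  0.07877525  0.00623214]
```

View pics/c2.png

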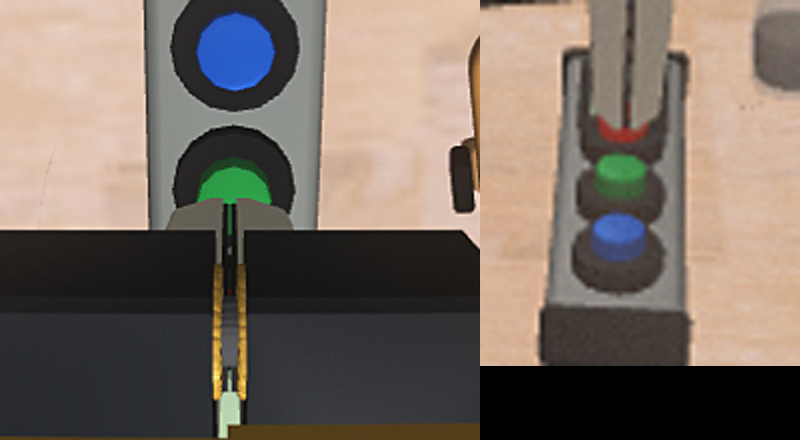

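The fingertips aren't on the key. The wrist view has them behind the green key, and the scene view has them higher up the picture, at about (352,272). I'll locate the tips by depth.

```bash
python3 - <<'E'
from h import *
print(tips_ahead); s=read_state(); r=R.from_rotvec(s['orientation'])
tip=s['tool_pos']+r.apply([0,0,.011]); print(tip)
for n in ('scene','wrist'): d=load(n); print(n,proj(d,[tip,s['tool_pos'],[.460,.0645,.053]]).round(1))
e=load('scene')
for u in (347,350,356):
  for v in (255,262,268,270,272,274,276): print((u,v),e['frame'][v,u],depth(e,[(u,v)]).round(4)[0])
w=load('wrist')
for u,v in ((300,272),(300,278),(330,272),(330,280),(316,262)): print((u,v),w['frame'][v,u],depth(w,[(u,v)]).round(4)[0])
E
```

```text
0.011
[0.46006081 0.06442389 0.04574564]
scene [[351.  284. ]
 [351.2 279.5]
 [351.2 281.1]]
wrist [[315.7 265.1]
 [315.8 270.9]
 [315.7 268.7]]
(347, 255) [136 126 112] [0.4708 0.0737 0.1203]
(347, 262) [140 129 118] [0.4704 0.0749 0.1051]
(347, 268) [142 130 119] [0.4698 0.072  0.0892]
(347, 270) [140 133 117] [0.4698 0.0731 0.0852]
(347, 272) [141  62  51] [0.467 0.026 0.05 ]
(347, 274) [141  49  40] [0.4669 0.0262 0.045 ]
(347, 276) [72 65 57] [0.467  0.0303 0.0426]
(350, 255) [140 127 115] [0.465  0.0739 0.1206]
(350, 262) [143 133 118] [0.4646 0.0753 0.1054]
(350, 268) [144 135 120] [0.4641 0.0759 0.0918]
(350, 270) [148 136 124] [0.4638 0.0727 0.0851]
(350, 272) [141 137 126] [0.4637 0.0739 0.0811]
(350, 274) [147  53  43] [0.4606 0.0266 0.0453]
(350, 276) [89 60 58] [0.4606 0.0303 0.0427]
(356, 255) [138 128 119] [0.4534 0.0755 0.1216]
(356, 262) [141 130 116] [0.4527 0.075  0.1053]
(356, 268) [141 133 119] [0.4522 0.0744 0.091 ]
(356, 270) [143 135 121] [0.4518 0.0721 0.0848]
(356, 272) [128  64  55] [0.4476 0.0208 0.0468]
(356, 274) [80 54 48] [0.4479 0.0269 0.0457]
(356, 276) [69 63 60] [0.4482 0.0336 0.0451]
(300, 272) [102  96  87] [0.4525 0.0748 0.0866]
(300, 278) [100  96  86] [0.4529 0.0748 0.0953]
(330, 272) [101  90  83] [0.4679 0.0732 0.0846]
(330, 280) [98 95 84] [0.4673 0.0739 0.0978]
(316, 262) [ 46 158  73] [0.4605 0.0692 0.0542]
```

The tips actually end near z 0.080 when closed, about 23 mm behind the TCP instead of 11 mm ahead of it. I'll trust the depth and the zero force, and go down gradually while reading the force.

>>> move_arm --pt "0 0 0 0 0 0.2 0" --pt "0 0 0 0 0 0.2 0" --pt "0 0 0 0 0 0.2 0" --pt "0 0 0 0 0 0.12 0" --pt "0 0 0 0 0 0.08 0" --pt "0 0 0 0 0 0 0" --pt "0 0 0 0 0 0 0" --pt "0 0 0 0 0 0 0" --pt "0 0 0 0 0 0 0" --pt "0 0 0 0 0 0 0"

```text
t: 5.3
tool_pos: [0.4602, 0.0644, 0.0369]
orientation: [2.283, 2.158, 0.0]
force: [0.5, -0.0, -0.3]
opening: 0.0008
gripper_force: 0.0
```

```bash
python3 - <<'E'
from h import *
e=snap('scene'); s=read_state(); print(s['force'],s['tool_pos'],s['opening'])
for u in (347,350,356):
  for v in range(268,292,2): print((u,v),e['frame'][v,u],depth(e,[(u,v)]).round(4)[0])
E
```

```text
[0.46099025 0.45123683 0.72512786] [0.46013268 0.06446783 0.03681449] 0.0005593829766547999
(347, 268) [141 133 118] [0.4699 0.0733 0.0901]
(347, 270) [142 130 117] [0.4698 0.0729 0.0851]
(347, 272) [140 130 117] [0.4697 0.0742 0.0812]
(347, 274) [142 130 120] [0.4694 0.0724 0.0753]
(347, 276) [143 131 117] [0.4693 0.0728 0.0707]
(347, 278) [144 131 120] [0.4692 0.0733 0.0663]
(347, 280) [101 145  97] [0.4684 0.0615 0.0535]
(347, 282) [ 77 163  91] [0.4686 0.0686 0.0533]
(347, 284) [ 62 104  60] [0.4687 0.073  0.0515]
(347, 286) [66 96 57] [0.4687 0.0745 0.0476]
(347, 288) [75 65 61] [0.4686 0.0764 0.044 ]
(347, 290) [70 62 53] [0.4689 0.0838 0.0443]
(350, 268) [144 135 120] [0.464  0.0738 0.0905]
(350, 270) [146 135 122] [0.4638 0.0729 0.0852]
(350, 272) [145 136 125] [0.4636 0.0722 0.08  ]
(350, 274) [145 134 121] [0.4634 0.0725 0.0754]
(350, 276) [144 132 117] [0.4635 0.0758 0.0728]
(350, 278) [121 109  98] [0.4633 0.0755 0.0678]
(350, 280) [123 107  98] [0.4632 0.0756 0.063 ]
(350, 282) [ 76 153  85] [0.4626 0.0697 0.0542]
(350, 284) [ 71 139  74] [0.4628 0.0753 0.0531]
(350, 286) [ 69 103  64] [0.4627 0.0759 0.0486]
(350, 288) [68 81 58] [0.4624 0.0735 0.042 ]
(350, 290) [72 64 55] [0.4626 0.0803 0.0419]
(356, 268) [141 129 116] [0.4523 0.076  0.092 ]
(356, 270) [141 131 118] [0.5114 0.837  0.5759]
(356, 272) [141 129 116] [0.4518 0.0751 0.082 ]
(356, 274) [142 129 117] [0.4516 0.0743 0.0767]
(356, 276) [143 134 119] [0.4514 0.0749 0.0724]
(356, 278) [144 132 123] [0.4514 0.0768 0.0688]
(356, 280) [72 62 59] [0.4479 0.0353 0.036 ]
(356, 282) [70 82 60] [0.45   0.0645 0.0508]
(356, 284) [68 73 55] [0.4501 0.0673 0.0477]
(356, 286) [71 69 58] [0.4498 0.067  0.0426]
(356, 288) [69 61 58] [0.4504 0.0768 0.0445]
(356, 290) [66 56 53] [0.4504 0.079  0.0411]
```

>>> move_arm --pt "0 0 0 0 0 0.15 0" --pt "0 0 0 0 0 0.15 0" --pt "0 0 0 0 0 0.06 0" --pt "0 0 0 0 0 0.06 0" --pt "0 0 0 0 0 0.06 0" --pt "0 0 0 0 0 0.02 0" --pt "0 0 0 0 0 0 0" --pt "0 0 0 0 0 0 0" --pt "0 0 0 0 0 0 0" --pt "0 0 0 0 0 0 0"

```text
t: 6.35
tool_pos: [0.4602, 0.0644, 0.0245]
orientation: [2.283, 2.158, 0.0]
force: [-1.4, 0.2, 6.0]
opening: 0.0007
gripper_force: 2.7
```

```bash
python3 - <<'E'
from h import *
s=read_state(); print(s['force'],s['tool_pos'],s['wrist_torque'],s['opening'])
E
```

```text
[-1.44718017  0.1752828   5.98211195] [0.46018628 0.06443395 0.02454809] [-0.05737394  0.32351134  0.02352927] 0.0006666867679650592
```

>>> move_arm --pt "0 0 0 0 0 -0.2 0" --pt "0 0 0 0 0 -0.4 0" --pt "0 0 0 0 0 -0.4 0" --pt "0 0 0 0.6 0 0 0" --pt "0 0 0 0.62 0 0 0" --pt "0 0 0 0.6 0 0 0" --pt "0 0 0 0 0 0.3 0" --pt "0 0 0 0 0 0.3 0" --pt "0 0 0 0 0 0 0" --pt "0 0 0 0 0 0 0"

```text
t: 7.35
tool_pos: [0.462, 0.1092, 0.0336]
orientation: [-2.283, -2.157, 0.002]
force: [-0.3, 0.2, 0.2]
opening: 0.0004
gripper_force: 0.0
```

```bash
python3 - <<'E'
from h import *
d=snap('wrist'); e=snap('scene'); s=read_state(); print(s['force'],s['tool_pos'])
hsv=cv2.cvtColor(e['frame'],cv2.COLOR_RGB2HSV)
for n,lo,hi in [('blue',(105,90,40),(135,255,255)),('green',(50,90,30),(85,255,255)),('red',(0,130,80),(6,255,255))]:
    m=cv2.inRange(hsv,np.array(lo),np.array(hi)); m[:255]=0;m[315:]=0;m[:,:330]=0;m[:,370:]=0
    v,u=np.nonzero(m); P=depth(e,np.c_[u,v]); print(n,len(v),np.percentile(P[:,2],[50,75,90]).round(4),P.mean(0).round(4))
a=cv2.resize(d['frame'][170:390,200:440],(480,440),interpolation=2); b=cv2.resize(e['frame'][245:325,320:390],(320,366),interpolation=2)
im=np.zeros((440,800,3),np.uint8); im[:,:480]=a; im[:366,480:]=b; save(im,'c3.png')
E
```

```text
[-0.4780829   0.64163758  0.76988199] [0.46258199 0.10939164 0.03419425]
blue 66 [0.0508 0.0526 0.0539] [0.4652 0.118  0.0501]Traceback (most recent call last):
  File "<stdin>", line 6, in <module>
  File "h.py", line 16, in depth
    c,v=ray(d,uv); uv=np.array(uv).reshape(-1,2).astype(int); return c+v*d['z_map'][uv[:,1],uv[:,0]][:,None]
        ~~~^^^^^^
  File "h.py", line 11, in ray
    K,D,Rm,t=cam(d); p=cv2.undistortPoints(np.array(uv,float).reshape(-1,1,2),K,D).reshape(-1,2)
                       ~~~~~~~~~~~~~~~~~~~^^^^^^^^^^^^^^^^^^^^^^^^^^^^^^^^^^^^^^^^
cv2.error: OpenCV(4.12.0) /io/opencv/modules/calib3d/src/undistort.dispatch.cpp:347: error: (-215:Assertion failed) CV_IS_MAT(_src) && CV_IS_MAT(_dst) && (_src->rows == 1 || _src->cols == 1) && (_dst->rows == 1 || _dst->cols == 1) && _src->cols + _src->rows - 1 == _dst->rows + _dst->cols - 1 && (CV_MAT_TYPE(_src->type) == CV_32FC2 || CV_MAT_TYPE(_src->type) == CV_64FC2) && (CV_MAT_TYPE(_dst->type) == CV_32FC2 || CV_MAT_TYPE(_dst->type) == CV_64FC2) in function 'cvUndistortPointsInternal'
```

>>> move_arm --pt "0 0 0 0 0 0.1 0" --pt "0 0 0 0 0 0.08 0" --pt "0 0 0 0 0 0.06 0" --pt "0 0 0 0 0 0.06 0" --pt "0 0 0 0 0 0.06 0" --pt "0 0 0 0 0 0.03 0" --pt "0 0 0 0 0 0 0" --pt "0 0 0 0 0 0 0" --pt "0 0 0 0 0 0 0" --pt "0 0 0 0 0 0 0"

```text
t: 8.45
tool_pos: [0.4629, 0.1098, 0.0246]
orientation: [2.283, 2.158, 0.0]
force: [1.3, -2.8, 4.0]
opening: 0.0007
gripper_force: 1.9
```

```bash
python3 - <<'E'
from h import *
s=read_state(); print(s['force'],s['tool_pos'],s['wrist_torque'],s['opening'])
e=snap('scene'); save(cv2.resize(e['frame'][235:325,310:400],(600,600),interpolation=2),'c3.png')
E
```

```text
[ 1.34578183 -2.779111    3.97446426] [0.46285347 0.10978185 0.02460148] [-0.61937454 -0.17043266  0.03661675] 0.0007089975436539348
```

View pics/c3.png

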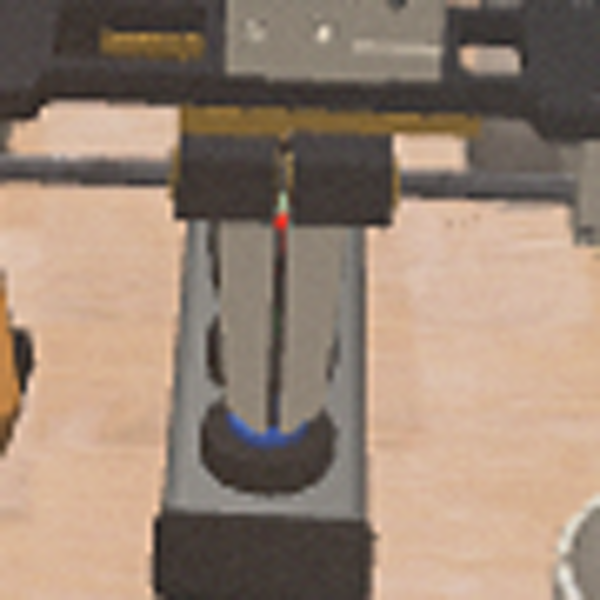

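The blue key is under the fingertips and down. I'll press about 1 mm more to be sure it reaches the stop, then let it up.

>>> move_arm --pt "0 0 0 0 0 0.03 0" --pt "0 0 0 0 0 0.02 0" --pt "0 0 0 0 0 0 0" --pt "0 0 0 0 0 0 0" --pt "0 0 0 0 0 0 0" --pt "0 0 0 0 0 0 0" --pt "0 0 0 0 0 0 0" --pt "0 0 0 0 0 0 0" --pt "0 0 0 0 0 0 0" --pt "0 0 0 0 0 0 0"

```text
t: 9.5
tool_pos: [0.4629, 0.1099, 0.0243]
orientation: [2.283, 2.158, 0.0]
force: [-4.1, -4.0, 14.6]
opening: 0.0003
gripper_force: 7.5
```

>>> move_arm --pt "0 0 0 0 0 -0.3 0" --pt "0 0 0 0 0 -0.7 30" --pt "0 0 0 0 0 -1 60" --pt "0 0 0 -0.5 0 -1 70" --pt "0 0 0 -1 0 -1 70" --pt "0 0 0 -1 0.1 -1 70" --pt "0 0 0 -1 0.1 -1 70" --pt "0 0 0 -1 0.1 -1 70" --pt "0 0 0 -1 0.1 -0.8 70" --pt "0 0 0 -1 0.1 0 70"

```text
t: 10.5
tool_pos: [0.4671, -0.0538, 0.2212]
orientation: [2.281, 2.156, 0.005]
force: [0.6, -0.6, 0.2]
opening: 0.0672
gripper_force: 0.0
```

```bash
python3 - <<'E'
from h import *
d=snap('wrist'); e=snap('scene'); t=snap('top'); s=read_state(); print(s['force'],s['tool_pos'],s['opening'])
save(np.hstack([cv2.resize(d['frame'],(400,300)),cv2.resize(e['frame'],(400,300))]),'c4.png')
print(proj(e,[s['tool_pos']]),proj(d,[s['tool_pos']]))
hsv=cv2.cvtColor(e['frame'],cv2.COLOR_RGB2HSV)
for n,lo,hi in [('blue',(105,90,40),(135,255,255)),('green',(50,90,30),(85,255,255)),('red',(0,130,80),(6,255,255))]:
    m=cv2.inRange(hsv,np.array(lo),np.array(hi)); m[:255]=0;m[315:]=0;m[:,:330]=0;m[:,370:]=0
    v,u=np.nonzero(m)
    if len(v): P=depth(e,np.c_[u,v]); print(n,len(v),np.percentile(P[:,2],[50,75,90]).round(4),P.mean(0).round(4))
E
```

```text
[0.68351335 1.54176955 0.34002477] [ 0.46547113 -0.05352391  0.21771695] 0.06958812413144146
[[348.73849477 183.97639823]] [[313.12684693 268.7377213 ]]
blue 96 [0.0524 0.0531 0.0538] [0.4645 0.1148 0.0512]
green 86 [0.0526 0.0534 0.0541] [0.4622 0.0689 0.0514]
red 86 [0.0518 0.0532 0.0541] [0.4599 0.042  0.0628]
```

View pics/c4.png

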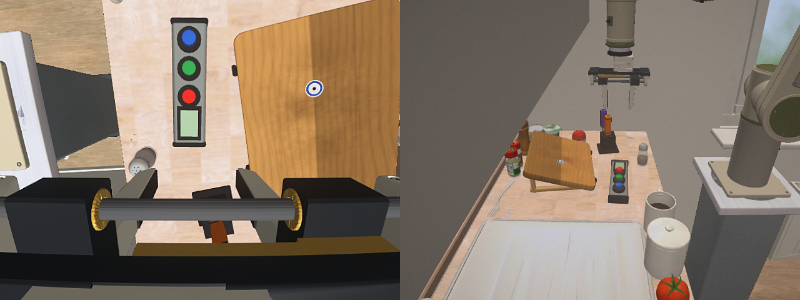

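The wrist view shows all keys up again, the sticker clear, and the dock with the orange probe between the open fingers. Next I'll measure the finger ends and the probe.

```bash
python3 - <<'E'
from h import *
e=load('scene'); s=read_state(); tp=s['tool_pos']; r=R.from_rotvec(s['orientation'])
v,u=np.mgrid[120:200,310:400]; uv=np.c_[u.ravel(),v.ravel()]; P=depth(e,uv); Q=r.inv().apply(P-tp)
k=(np.abs(Q[:,0])<.03)&(np.abs(Q[:,1])<.07)&(Q[:,2]>-.07)&(e['z_map'][uv[:,1],uv[:,0]]>0)
for sgn in (-1,1):
    q=Q[k&(Q[:,1]*sgn>0)]; q=q[np.argsort(q[:,2])]; print(sgn,len(q)); print(q[-6:].round(4))
# wrist
d=load('wrist'); v,u=np.mgrid[200:480:2,0:640:2]; uv=np.c_[u.ravel(),v.ravel()]; P=depth(d,uv); Q=r.inv().apply(P-tp)
k=(np.abs(Q[:,0])<.03)&(np.abs(Q[:,1])<.07)&(Q[:,2]>-.07)&(d['z_map'][uv[:,1],uv[:,0]]>0)
for sgn in (-1,1):
    q=Q[k&(Q[:,1]*sgn>0)]; q=q[np.argsort(q[:,2])]; print('w',sgn,len(q)); print(q[-4:].round(4))
t=load('top')
def mask(d,roi,lo=(5,150,60),hi=(18,255,255)):
    m=cv2.inRange(cv2.cvtColor(d['frame'],cv2.COLOR_RGB2HSV),np.array(lo),np.array(hi)); k=np.zeros_like(m); x0,y0,x1,y1=roi; k[y0:y1,x0:x1]=m[y0:y1,x0:x1]; v,u=np.nonzero(k); return np.c_[u,v]
for n,roi in (('wrist',(300,300,400,400)),('scene',(320,175,345,230)),('top',(395,235,430,270))):
    d={'wrist':load('wrist'),'scene':e,'top':t}[n]; uv=mask(d,roi); P=depth(d,uv); print(n,len(uv),uv.min(0),uv.max(0),P.min(0).round(4),P.max(0).round(4),np.median(P,0).round(4))
    hi=P[P[:,2]>.146]; print('  top face',len(hi),hi.mean(0).round(4) if len(hi) else '')
E
```

```text
-1 154
[[ 0.0056 -0.0408 -0.0276]
 [ 0.0054 -0.0388 -0.0275]
 [ 0.0037 -0.0368 -0.0268]
 [ 0.0076 -0.0348 -0.026 ]
 [ 0.0052 -0.0369 -0.0252]
 [ 0.0043 -0.039  -0.0249]]
1 160
[[ 0.0077  0.0392 -0.0283]
 [ 0.0066  0.0434 -0.0278]
 [ 0.0033  0.0415 -0.0267]
 [ 0.0081  0.0391 -0.0263]
 [ 0.0061  0.0372 -0.0256]
 [ 0.0061  0.0413 -0.0255]]
w -1 905
[[-0.0261 -0.0499  0.2181]
 [ 0.0097 -0.059   0.2185]
 [-0.003  -0.0519  0.2186]
 [-0.0159 -0.0675  0.2187]]
w 1 901
[[ 0.0073  0.0411  0.2184]
 [-0.0028  0.0389  0.2184]
 [-0.0003  0.0313  0.2186]
 [-0.0235  0.0547  0.2187]]
wrist 942 [301 354] [399 399] [ 0.4645 -0.3006  0.    ] [0.5233 0.013  0.411 ] [ 0.4922 -0.204   0.1165]
  top face 139 [ 0.4739 -0.0308  0.3573]
scene 287 [327 184] [338 215] [ 0.4837 -0.2213  0.0708] [ 0.5108 -0.1963  0.1514] [ 0.4979 -0.2046  0.1149]
  top face 37 [ 0.4977 -0.208   0.1491]
top 93 [410 246] [421 258] [ 0.4847 -0.2276  0.1443] [ 0.5093 -0.2049  0.1542] [ 0.4966 -0.2152  0.1501]
  top face 92 [ 0.4968 -0.2157  0.1502]
```

```bash
python3 - <<'E'
from h import *
t=load('top'); e=load('scene'); d=load('wrist')
def pts(d,roi,lo=(3,130,50),hi=(18,255,255)):
    m=cv2.inRange(cv2.cvtColor(d['frame'],cv2.COLOR_RGB2HSV),np.array(lo),np.array(hi)); k=np.zeros_like(m); x0,y0,x1,y1=roi; k[y0:y1,x0:x1]=m[y0:y1,x0:x1]; v,u=np.nonzero(k); return np.c_[u,v]
for n,dd,roi in (('scene',e,(320,175,345,230)),('wrist',d,(320,330,380,400))):
    P=depth(dd,pts(dd,roi)); P=P[(P[:,2]>.085)&(P[:,2]<.142)&(np.abs(P[:,0]-.497)<.03)&(np.abs(P[:,1]+.216)<.03)]
    b=np.polyfit(P[:,0],P[:,1],1); print(n,len(P),'yaw deg',np.degrees(np.arctan(b[0])),P.mean(0),P.min(0),P.max(0))
im=t['frame']; g=cv2.inRange(cv2.cvtColor(im,cv2.COLOR_RGB2HSV),np.array((3,150,110)),np.array((18,255,255))); g[:235]=0;g[275:]=0;g[:,:395]=0;g[:,440:]=0
print(cv2.minAreaRect(np.argwhere(g>0)[:,::-1].astype(np.float32)))
dk=cv2.inRange(cv2.cvtColor(im,cv2.COLOR_RGB2GRAY),0,60); dk[:235]=0;dk[290:]=0;dk[:,:378]=0;dk[:,435:]=0
print('dock',cv2.minAreaRect(np.argwhere(dk>0)[:,::-1].astype(np.float32)))
print(go([.497,-.216,.19],down(.1)))
E
```

```text
scene 221 yaw deg -11.086983954982825 [ 0.49816332 -0.20560999  0.11146876] [ 0.48514337 -0.22150791  0.08501379] [ 0.51086929 -0.19629296  0.14136696]
wrist 767 yaw deg 4.732302212220823 [ 0.49453658 -0.20498208  0.11279143] [ 0.48230932 -0.22105852  0.08500685] [ 0.50956092 -0.20089418  0.14103804]
((415.2452697753906, 251.8584747314453), (11.400925636291504, 9.889959335327148), 74.05460357666016)
dock ((407.0830078125, 261.6222839355469), (33.76782989501953, 28.811687469482422), 82.40535736083984)
[array([-6.415,  1.641,  1.101]), array([-0.01 , -0.009, -1.515])]
```

>>> move_arm --pt "0 0 0 -0.8 0.2 0.1 70" --pt "0 0 0 -0.8 0.2 0.1 70" --pt "0 0 0 -0.8 0.2 0.1 70" --pt "0 0 0 -0.8 0.2 0.2 70" --pt "0 0 0 -0.8 0.2 0.2 70" --pt "0 0 0 -0.8 0.2 0.2 70" --pt "0 0 0 -0.8 0.22 0.2 70" --pt "0 0 0 -0.8 0.22 0 70" --pt "0 0 -0.7 0 0 0 70" --pt "0 0 -0.7 0 0 0 70"

```text
t: 11.65
tool_pos: [0.4975, -0.2138, 0.1892]
orientation: [-2.114, -2.32, -0.0]
force: [0.4, 0.7, -0.3]
opening: 0.07
gripper_force: 0.0
```

```bash
python3 - <<'E'
from h import *
d=snap('wrist'); s=read_state(); tp=s['tool_pos']; r=R.from_rotvec(s['orientation']); print(tp,s['force'])
m=cv2.inRange(cv2.cvtColor(d['frame'],cv2.COLOR_RGB2HSV),np.array((3,130,50)),np.array((18,255,255))); m[:240]=0
v,u=np.nonzero(m); P=depth(d,np.c_[u,v]); Q=P[(P[:,2]>.075)&(P[:,2]<.16)&(np.abs(P[:,0]-.497)<.03)&(np.abs(P[:,1]+.216)<.03)]
print(len(Q),np.percentile(Q,[1,50,99],axis=0).round(4))
f=Q[(Q[:,2]<.142)]; print('yaw',np.degrees(np.arctan(np.polyfit(f[:,0],f[:,1],1)[0])),f.mean(0)); h=Q[Q[:,2]>.146]; print('top',len(h),h.mean(0))
y=r.as_matrix()[:,1]; print('toolyaw',np.degrees(np.arctan2(y[1],y[0])),go([.497,-.216,.071],down(.087)))
save(d['frame'],'w5.png')
E
```

```text
[ 0.49746781 -0.21362517  0.18928523] [-0.24735148 -0.06160661 -0.14093574]
878 [[ 0.4832 -0.2281  0.1466]
 [ 0.4957 -0.2144  0.1507]
 [ 0.509  -0.204   0.1525]]Traceback (most recent call last):
  File "<stdin>", line 6, in <module>
    raise TypeError("expected non-empty vector for x")
TypeError: expected non-empty vector for x
```

>>> move_arm --pt "0 0 0 -0.1 -0.05 0.5 70" --pt "0 0 0 0 0 0.7 70" --pt "0 0 0 0 0 0.7 70" --pt "0 0 0 0 0 0.7 70" --pt "0 0 0 0 0 0.7 70" --pt "0 0 0 0 0 0.6 70" --pt "0 0 0 0 0 0.5 70" --pt "0 0 0 0 0 0.33 70" --pt "0 0 0 0 0 0 70" --pt "0 0 0 0 0 0 70"

```text
t: 12.7
tool_pos: [0.497, -0.2178, 0.0728]
orientation: [2.119, 2.319, 0.0]
force: [-1.1, -0.3, 0.3]
opening: 0.0698
gripper_force: 0.0
```

>>> move_arm --pt "0 0 0 0 0 0 45" --pt "0 0 0 0 0 0 30" --pt "0 0 0 0 0 0 20" --pt "0 0 0 0 0 0 15" --pt "0 0 0 0 0 0 10" --pt "0 0 0 0 0 0 10" --pt "0 0 0 0 0 0 10" --pt "0 0 0 0 0 0 10" --pt "0 0 0 0 0 0 10" --pt "0 0 0 0 0 0 10" --force 25

```text
t: 13.7
tool_pos: [0.4968, -0.2177, 0.0725]
orientation: [2.119, 2.319, 0.0]
force: [-0.5, 0.1, -0.3]
opening: 0.026
gripper_force: 22.8
```

>>> move_arm --pt "0 0 0 0 0 -0.1 10" --pt "0 0 0 0 0 -0.3 10" --pt "0 0 0 0 0 -0.5 10" --pt "0 0 0 0 0 -0.6 10" --pt "0 0 0 0 0 -0.7 10" --pt "0 0 0 0 0 -0.8 10" --pt "0 0 0 0 0 -0.7 10" --pt "0 0 0 0 0 -0.5 10" --pt "0 0 0 0 0 -0.2 10" --pt "0 0 0 0 0 0 10" --force 30

```text
t: 14.7
tool_pos: [0.4973, -0.218, 0.1836]
orientation: [2.118, 2.318, 0.001]
force: [-0.5, 0.8, -0.9]
opening: 0.026
gripper_force: 27.4
```

```bash
python3 - <<'E'
from h import *
d=snap('wrist'); e=snap('scene'); t=snap('top'); s=read_state(); print(s['force'],s['tool_pos'],s['opening'],s['gripper_force'])
a=cv2.resize(d['frame'][200:440,180:480],(400,320),interpolation=2); b=cv2.resize(e['frame'][120:260,270:410],(400,400),interpolation=2)
im=np.zeros((400,800,3),np.uint8); im[:320,:400]=a; im[:,400:]=b; save(im,'c6.png')
E
```

```text
[ 1.06791871 -0.19279185 -0.69782265] [ 0.49620709 -0.2174235   0.18134354] 0.025788306541213876 27.388259768486023
```

View pics/c6.png

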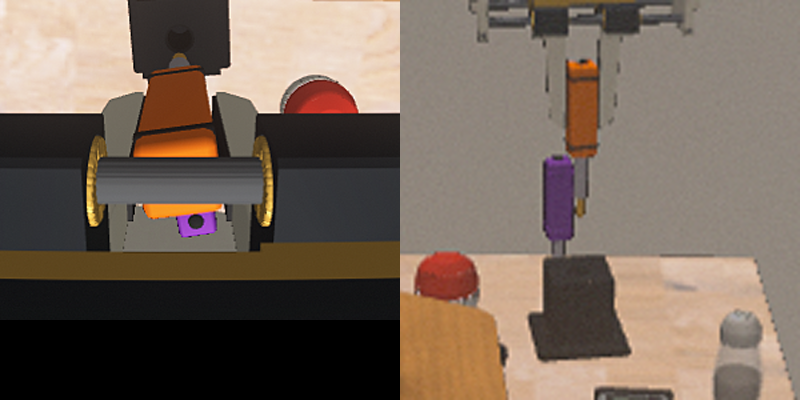

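The probe is out of the dock and held. The brass tip is at about scene (333,195) and wrist (315,243). Next I'll triangulate the tip and axis in the tool frame, and refine the board normal.

```bash
python3 - <<'E'
from h import *
d,e,t=load('wrist'),load('scene'),load('top'); s=read_state(); tp=s['tool_pos']; r=R.from_rotvec(s['orientation'])
def tri(rs):
    A=np.zeros((3,3));b=np.zeros(3)
    for o,w in rs:
        w=w/np.linalg.norm(w); M=np.eye(3)-np.outer(w,w); A+=M; b+=M@o
    p=np.linalg.solve(A,b); return p,[np.linalg.norm(np.cross(p-o,w/np.linalg.norm(w))) for o,w in rs]
hs=cv2.cvtColor(e['frame'],cv2.COLOR_RGB2HSV)
for y in range(174,200): 
    row=hs[y,326:342]; print(y,[tuple(int(c) for c in x) for x in row[3:13]]) if y>188 else None
m=cv2.inRange(cv2.cvtColor(d['frame'],cv2.COLOR_RGB2HSV),np.array((15,80,60)),np.array((30,255,255))); m[225:260,300:330]; 
v,u=np.nonzero(m[230:262,300:332]); print('wrist brass',len(v), (u.min()+300,u.max()+300,v.min()+230,v.max()+230,u[v==v.min()].mean()+300) if len(v) else '')
# handle axis in scene: mid of orange per row
mo=cv2.inRange(hs,np.array((3,130,50)),np.array((18,255,255))); mo[:,:320]=0; mo[:,345:]=0; mo[:135]=0; mo[185:]=0
P=[]
for y in range(140,176):
    u=np.nonzero(mo[y])[0]
    if len(u)>5: P.append((u.mean(),y,len(u)))
P=np.array(P); print(P[::4].round(1)); f=np.polyfit(P[:,1],P[:,0],1); print('slope px',f, 'at 195',np.polyval(f,195))
ex=tp+r.apply([0,0,.059]); print('expected tip',ex,proj(e,[ex]),proj(d,[ex]))
up=[tp+r.apply([0,0,-z]) for z in (.08,.044,0,-.059)]; print('tool axis px',proj(e,up).round(1).tolist())
E
```

```text
189 [(142, 104, 93), (149, 79, 71), (17, 33, 140), (16, 77, 116), (13, 64, 115), (15, 40, 89), (17, 37, 130), (14, 35, 147), (16, 33, 145), (16, 31, 142)]
190 [(144, 113, 97), (150, 65, 67), (20, 34, 152), (18, 144, 126), (18, 142, 129), (17, 113, 90), (16, 29, 148), (16, 33, 146), (13, 34, 144), (19, 31, 140)]
191 [(142, 111, 99), (147, 72, 67), (17, 30, 154), (18, 167, 131), (18, 155, 133), (17, 119, 94), (14, 26, 146), (20, 32, 143), (13, 33, 141), (18, 36, 143)]
192 [(142, 107, 98), (152, 73, 70), (20, 55, 97), (18, 158, 134), (18, 161, 127), (16, 122, 94), (18, 29, 148), (21, 30, 138), (14, 34, 144), (17, 32, 144)]
193 [(141, 117, 100), (148, 59, 56), (17, 113, 72), (18, 158, 139), (19, 158, 131), (17, 117, 89), (16, 29, 148), (14, 34, 144), (16, 30, 144), (16, 37, 144)]
194 [(142, 117, 96), (164, 48, 58), (13, 100, 74), (18, 163, 133), (18, 154, 129), (17, 143, 84), (17, 29, 142), (17, 36, 142), (14, 34, 144), (16, 38, 147)]
195 [(143, 123, 93), (160, 57, 54), (15, 26, 135), (17, 155, 110), (18, 155, 127), (15, 34, 137), (15, 28, 146), (15, 38, 146), (14, 39, 144), (15, 36, 142
[... 446 characters left out ...]
35, 146), (14, 35, 146)]
199 [(145, 113, 95), (169, 51, 55), (17, 36, 148), (17, 34, 148), (14, 37, 143), (17, 35, 145), (12, 35, 145), (16, 34, 141), (13, 33, 146), (15, 38, 148)]
wrist brass 34 (np.int64(309), np.int64(319), np.int64(239), np.int64(244), np.float64(313.5))
[[332.5 142.   10. ]
 [333.5 146.   10. ]
 [333.5 151.   10. ]
 [333.5 155.   10. ]
 [333.5 159.   10. ]
 [333.5 163.   10. ]
 [333.  167.   11. ]
 [333.3 172.   10. ]]
slope px [-3.40504788e-03  3.33837778e+02] at 195 333.173793548079
expected tip [ 0.49611762 -0.21737286  0.12234363] [[332.82100346 194.80291811]] [[314.02730892 244.03092157]]
tool axis px [[333.5, 140.8], [333.3, 155.4], [333.1, 172.6], [332.8, 194.8]]
```

The triangulated tip fits a straight, in-line hold: it lies 59 mm ahead of the TCP along tool z. Next I'll get the board yaw from its edges and the target pose.

```bash
cat >> h.py <<'E'
def board(psi,tilt=np.radians(18)):
    n=np.array([-np.sin(tilt)*np.cos(psi),-np.sin(tilt)*np.sin(psi),np.cos(tilt)]); y=np.array([np.cos(tilt)*np.cos(psi),np.cos(tilt)*np.sin(psi),np.sin(tilt)])
    return n,R.from_matrix(np.c_[np.cross(y,-n),y,-n])
E
python3 - <<'E'
from h import *
import pickle
t=load('top'); im=cv2.cvtColor(t['frame'],cv2.COLOR_RGB2HSV); m=cv2.inRange(im,np.array((8,95,40)),np.array((22,255,255))); m[:110]=0; m[250:]=0; m[:,:235]=0; m[:,400:]=0
m=cv2.morphologyEx(m,cv2.MORPH_CLOSE,np.ones((9,9)))
n,l,st,c=cv2.connectedComponentsWithStats(m); i=1+np.argmax(st[1:,4]); m=(l==i); print(st[i],c[i])
near,far=[],[]
for u in range(275,370,2):
    v=np.nonzero(m[:,u])[0]; near.append((u,v.max()+.5)); far.append((u,v.min()-.5))
left,right=[],[]
for v in range(155,215,2):
    u=np.nonzero(m[v])[0]; left.append((u.min()-.5,v)); right.append((u.max()+.5,v))
for nm,p,z in (('near',near,.043),('far',far,.114)):
    P=onz(t,p,z); f=np.polyfit(P[:,1],P[:,0],1); res=P[:,0]-np.polyval(f,P[:,1]); k=abs(res)<.004; f=np.polyfit(P[k,1],P[k,0],1); print(nm,'yaw',np.degrees(np.arctan(-f[0])),'x at y=.02',np.polyval(f,.02),k.sum())
nn,rot=board(np.radians(4.5)); spot=np.array([.6564,.0184,.0782])
s=read_state(); r=R.from_rotvec(s['orientation'])
for h in (.06,.015): print('hover',h,spot+nn*(.059+h),go(spot+nn*(.059+h),rot))
E
```

```text
[  248   110   151   130 14353] [322.19333937 178.91980771]
near yaw 6.956058437237696 x at y=.02 0.5476396381639657 48
far yaw 8.733088249983728 x at y=.02 0.7648328282655 25
hover 0.06 [0.61974034 0.01551482 0.19137573] [array([ 8.835,  5.759, -0.401]), array([-3.014, -0.027,  0.108])]
hover 0.015 [0.63360323 0.01660586 0.14857818] [array([8.827, 6.318, 1.31 ]), array([-3.014, -0.027,  0.108])]
```

>>> move_arm --pt "0 0 0 0.3 0 -0.7 10" --pt "0 0 0 0.7 0.3 -0.7 10" --pt "0 0 0 1 0.6 -0.5 10" --pt "0 0 0 1 0.7 -0.3 10" --pt "0 0 0 1 0.7 0 10" --pt "0 0 0 1 0.7 0 10" --pt "0 0 0 1 0.7 0 10" --pt "0 0 0 1 0.7 0 10" --pt "0 0 0 1 0.7 0 10" --pt "-0.2 0 0 0.8 0.5 0 10"

```text
t: 15.85
tool_pos: [0.6166, 0.0157, 0.2355]
orientation: [2.11, 2.311, 0.022]
force: [0.6, -0.4, -0.4]
opening: 0.0257
gripper_force: 27.4
```

>>> move_arm --pt "-0.4 0 0 0 0 0 10" --pt "-0.5 0 0 0 0 0 10" --pt "-0.5 0 0 0 0 0 10" --pt "-0.5 0 0 0 0 0 10" --pt "-0.5 0 0 0 0 0 10" --pt "-0.4 0 0 0 0 0 10" --pt "0 0 0 0 0 0 10" --pt "0 0 0 0 0 0 10" --pt "0 0 0 0 0 0 10" --pt "0 0 0 0 0 0 10"

```text
t: 16.85
tool_pos: [0.6167, 0.014, 0.2373]
orientation: [1.964, 2.149, 0.339]
force: [-0.3, 0.2, -1.8]
opening: 0.026
gripper_force: 27.4
```

```bash
python3 - <<'E'
from h import *
s=read_state(); print(s['tool_pos'],s['force'],s['opening'],s['q'].round(2))
nn,rot=board(.126); spot=np.array([.6564,.0184,.0782])
for h in (.06,.015): print('hover',h,spot+nn*(.059+h),go(spot+nn*(.059+h),rot))
E
```

```text
[0.61668434 0.01399483 0.23728189] [-0.30089227  0.20235121 -1.79739839] 0.025965372581889346 [-0.1  -0.17  1.74  0.06  1.26 -0.2 ]
hover 0.06 [0.6199185  0.01377885 0.19137573] [array([-0.02 , -0.444,  1.786]), array([-0.008,  0.105, -0.325])]
hover 0.015 [0.63371402 0.01552634 0.14857818] [array([-1.000e-03, -4.430e-01,  3.586e+00]), array([-0.008,  0.105, -0.325])]
```

>>> move_arm --pt "0 0.1 -0.32 0 0 0.2 10" --pt "0 0 0 0 -0.15 0.5 10" --pt "0 0 0 0 -0.15 0.6 10" --pt "0 0 0 0 -0.14 0.6 10" --pt "0 0 0 0 0 0.6 10" --pt "0 0 0 0 0 0.5 10" --pt "0 0 0 0 0 0.3 10" --pt "0 0 0 0 0 0.1 10" --pt "0 0 0 0 0 0 10" --pt "0 0 0 0 0 0 10"

```text
t: 17.85
tool_pos: [0.6326, 0.0158, 0.154]
orientation: [1.926, 2.184, 0.346]
force: [-0.7, -0.1, -1.0]
opening: 0.0256
gripper_force: 27.4
```

```bash
python3 - <<'E'
from h import *
d=snap('wrist'); e=snap('scene'); s=read_state(); tp=s['tool_pos']; r=R.from_rotvec(s['orientation']); print(tp,s['force'],s['opening'])
nn,rot=board(.126); spot=np.array([.6564,.0184,.0782]); print(go(spot+nn*(.059+.015),rot))
tip=tp+r.apply([0,0,.059]); print('tip',tip,'above',(tip-spot)@nn,'side',(tip-spot)-((tip-spot)@nn)*nn)
for n,c in (('w',d),('s',e)): print(n,proj(c,[tip,spot]).round(1).tolist())
a=cv2.resize(d['frame'][190:330,240:400],(480,420),interpolation=2); b=cv2.resize(e['frame'][190:290,220:300],(320,400),interpolation=2)
im=np.zeros((420,800,3),np.uint8); im[:,:480]=a; im[:400,480:]=b; save(im,'c7.png')
E
```

```text
[0.63261561 0.0158085  0.15424943] [ 0.24629363  0.06930166 -1.59023306] 0.02624386706701661
[array([-0.017, -0.03 ,  0.229]), array([ 0.014,  0.009, -0.005])]
tip [0.65078932 0.01805583 0.09816319] above 0.02071954180239859 side [0.00074126 0.00046044 0.00025774]
w [[315.3, 245.9], [314.2, 239.8]]
s [[259.7, 249.6], [257.6, 257.9]]
```

View pics/c7.png

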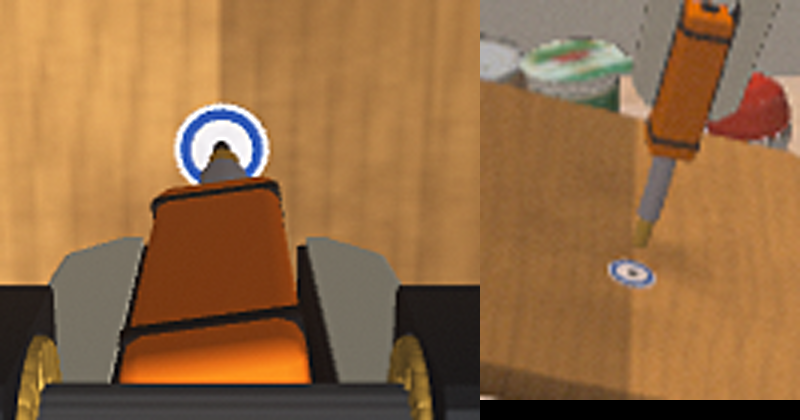

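The tip hovers about 20 mm over the ring's centre, square to the board, with the tip at scene (260,251) and the sticker at (258,258). I'll go down to the expected contact.

>>> move_arm --pt "0 0 0 0 -0.03 0.15 10" --pt "0 0 0 0 0 0.2 10" --pt "0 0 0 0 0 0.2 10" --pt "0 0 0 0 0 0.15 10" --pt "0 0 0 0 0 0.1 10" --pt "0 0 0 0 0 0.06 10" --pt "0 0 0 0 0 0 10" --pt "0 0 0 0 0 0 10" --pt "0 0 0 0 0 0 10" --pt "0 0 0 0 0 0 10"

```text
t: 18.95
tool_pos: [0.638, 0.0166, 0.1327]
orientation: [1.927, 2.185, 0.346]
force: [-1.4, 0.2, 0.9]
opening: 0.0259
gripper_force: 27.4
```

```bash
cat > chk.py <<'E'
from h import *
nn,rot=board(.126); spot=np.array([.6564,.0184,.0782]); F=[]
for i in range(6):
    d=read_camera('wrist'); F.append(read_state()['force']@nn)
pickle.dump(d,open('pics/wrist.pkl','wb')); snap('scene'); s=read_state(); r=R.from_rotvec(s['orientation']); tip=s['tool_pos']+r.apply([0,0,.059])
print('F',np.round(F,2),'mean',np.mean(F),s['t'],'tip above',(tip-spot)@nn,'side',((tip-spot)-((tip-spot)@nn)*nn).round(4),'tilt err',go([0,0,0],rot)[1],s['opening'])
E
python3 chk.py
```

```text
F [1.14 1.06 1.11 1.29 0.31 1.15] mean 1.011200985020133 19.3 tip above -0.0015782670679020904 side [-0.0008  0.0004 -0.0002] tilt err [ 0.001  0.006 -0.006] 0.02615122634889785
```

>>> move_arm --pt "0 0 0 0 0.02 0.04 10" --pt "0 0 0 0 0.01 0.04 10" --pt "0 0 0 0 0 0 10" --pt "0 0 0 0 0 0 10" --pt "0 0 0 0 0 0 10" --pt "0 0 0 0 0 0 10" --pt "0 0 0 0 0 0 10" --pt "0 0 0 0 0 0 10" --pt "0 0 0 0 0 0 10" --pt "0 0 0 0 0 0 10"

```text
t: 20.3
tool_pos: [0.6393, 0.0168, 0.1309]
orientation: [1.927, 2.185, 0.346]
force: [-2.3, -0.4, 1.2]
opening: 0.0257
gripper_force: 27.4
```

```bash
sed -i 's/range(6)/range(16)/' chk.py; python3 chk.py; python3 - <<'E'
from h import *
d,e=load('wrist'),load('scene')
a=cv2.resize(d['frame'][200:300,260:380],(480,400),interpolation=2); b=cv2.resize(e['frame'][215:275,235:283],(320,400),interpolation=2)
save(np.hstack([a,b]),'c8.png')
E
```

```text
F [1.35 1.72 2.06 2.16 1.16 2.02 2.95 1.32 2.62 1.83 1.58 1.1  1.31 1.66
 1.22 1.72] mean 1.7359856707614267 21.15 tip above -0.003620295614648363 side [-0.0001  0.0005 -0.    ] tilt err [-0.     0.006 -0.005] 0.025754447321134796
```

View pics/c8.png

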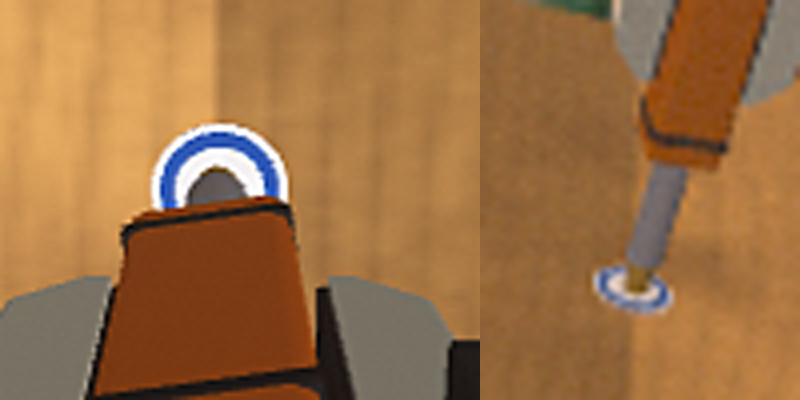

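The brass tip stands inside the blue ring at scene crop (635,292), with about 9–10 mm of its 16 mm showing. The contact force is about 2.6 N, which is half way in, so I'm handing in.

```bash
python3 -c "
from plant import *
print(close_job())"
```

```text
the job is handed in; nothing more can be done
None
```

The job is handed in: the green key, then the blue key, was pressed fully and let up, and the probe is held still, square to the board, with its tip inside the blue ring about half way in (judged from about 2.6 N and the camera view).

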